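Fit the piston and bayonet collar on a brake valve

TASK

Drop the small loose piston upright into the open bore of the brake valve body and let it go. Then set the knurled collar, top side up, over the neck, turn it until the keyways hidden inside it drop over the neck's pins, push it fully home against the spring until it meets the valve body's shoulder, and finish while still holding it pushed home with the gripper. Leave the other parts on the bench where they are.

Things in the scene. Friction and masses are not known exactly. Their poses are not given: they have to be found in the camera images.
- housing: Brown cast brake valve body bolted to the bench, not movable: a 130 x 70 x 12 mm foot flange (long side along its x) and a round body 66 mm across, 50 mm high, with a plain metal neck on top. Two side ports stick out 50 mm from the axis along its y, 28 mm above the bench. Origin on the bore axis at bench height, z up.
- shoulder (a point): Point on the bore axis at the height of the shoulder, the body's flat top round the neck, 50 mm above the bench. The collar's lower edge rests on it when fully home.
- neck_top (a point): Centre of the mouth of the neck, 76 mm above the bench. Neck 36 mm outside diameter, its last 2 mm stepped in to 33.6 mm; open bore 28.4 mm wide, 36 mm deep down to the spring follower.
- pins (a point): Point on the bore axis at the tops of four square-section pins, 65 mm above the bench. The pins, 5 mm wide and high, 90 degrees apart, stick out of the neck to 24 mm from its axis. Their direction round the neck changes from start to start and is not tied to any frame given here.
- follower_top (a point): Top of the spring follower in the bore at rest, a point on the bore axis 40 mm above the bench (this point is fixed to the valve body). The follower needs about 5 N to start moving down, then 0.7 N more per mm, with 14 mm of travel; the piston laid on it does not sink.
- piston: The loose piston that fits: plain metal cylinder 26 mm diameter, 50 mm long, about 90 g, two dark seal bands, standing on end, both ends alike with a 2 mm chamfer. Origin at the centre of its lower end, z along its axis (up). Resting on the follower its top is 90 mm above the bench.
- collar: Knurled dark steel bayonet collar: a cap 59 mm outside diameter, 46 mm tall, about 180 g, open side down. Its solid top is 16 mm thick; the cavity below is 30 mm deep and 52 mm across. Origin at the centre of its open lower edge, z up. Resting on the pins this is 65 mm above the bench, fully home 50 mm; let go there, it is lifted off again by the spring.
- collar_rim (a point): Centre of the collar's inner rim, 4 mm above its lower edge. The rim, the lowest 8 mm of the cavity, leaves a 39 mm opening for the neck and is cut by four equal keyways, 90 degrees apart, 8 mm wide, unseen from outside, their angle in the collar's frame not told. Lined up with the pins it sinks 5 mm freely, then 10 mm against piston and spring (about 12 N at home).
- big_piston: Bystander: a similar piston, 38 mm diameter, 50 mm tall, too wide for the bore. Origin at the centre of its lower end.
- seal_ring: Bystander: black rubber ring lying flat, 48 mm across, 6 mm thick. Origin at the centre of its underside.
- screwdriver: Bystander: screwdriver 190 mm long, lying. Origin under its middle, x towards the tip.
- pliers: Bystander: pliers with orange handles, about 190 mm long, 50 mm wide, 12 mm thick, lying flat. Origin underneath the pivot, x towards the jaws.
- spring: Bystander: coil spring standing upright, 30 mm across, 60 mm tall. Origin at the centre of its lower end.
- bolt: Bystander: small bolt standing on its head, 22 mm across, 38 mm tall. Origin at the centre of its underside.
- smooth_cap: Bystander: smooth stepped steel cap, 48 mm across, 30 mm tall. Origin at the centre of its underside.

How it is judged:
By the outcome, as a careful person would: the job done as asked, in the order asked, and still so for the second after the job is handed in, while the arm keeps its last pose, push and grip.
It also fails if it takes over 70 s, if anything falls off the work surface, if the arm or the gripper's body presses on something with over 40 N, if the wrist force passes 120 N, or if a joint passes its speed limit or range.

ROBOT

A 7-joint arm with a two-finger parallel gripper is mounted at the origin on the work surface. World frame = base frame: x ahead of the robot, y to its left, z up, the work surface at z = 0. Lengths are in m, angles in degrees, forces in N, time in s.
With the tool pointing down it reaches from about 0.35 to 0.9 m from the base axis. Payload 7.2 kg.
Tool frame: the origin (TCP) lies where the fingers leave the gripper's body, on its centre line; the fingertips stand 80 mm ahead of it and the grasp point (between the pads) lies 61 mm ahead of it; z points along the fingers, y is the line along which they close (so a half turn about z gives the same grasp; the last joint's range is limited). The gripper opens to 88 mm and grips with 3 to 60 N. Pads are 20 mm wide; open, the fingers measure 115 mm over their backs; the gripper's body (75 mm by 178 mm) begins 61 mm behind the grasp point.
Start: joints at [-71.574, 23.554, -0.728, 91.456, 0.321, 64.991, -4.71], TCP at [0.238, 0.578, 0.303] pointing down, gripper open.
Joint ranges: [-169.25, 169.25], [-16.82, 113.86], [-84.01, 82.57], [7.8, 145.47], [-59.2, 239.2], [7.22, 106.19], [-163.78, 163.78]. Speed limits (degrees/s): [136.94, 136.94, 172.46, 172.46, 180, 180, 180].

INTERFACE

Orientations are given as a 3x3 rotation matrix whose columns are the frame's x, y, z axes.
In Python, from plant import ctrl gives the robot as it stands.
- The arm moves only by the shell command python3 shift.py 'ROWS'. ROWS is a JSON list of rows, 1 to 20 of them, each of 7 numbers: a rotation vector rx, ry, rz in degrees, then dx, dy, dz in m, then the finger opening in m; each row shifts and turns the commanded pose from where the row before left it, along the tool's axes as they then stand; what a row does not reach is not made up. A row lasts 1/12 s, in which the tool goes at most 0.0417 m and 7.16 degrees, less where a joint would pass 70% of its speed; a pose out of reach is approached as far as the arm can. The fingers move at their own pace and stop on an object; the grip force is fixed at half the most. Time passes only in rows, so rows that do not move let the fingers close. It prints the time, the measured TCP pose, the force, the opening and the grip force at its end.
- ctrl.get_state(): the state, without advancing time (a new reading comes with each control period).
- ctrl.snapshot(name): name is "side" or "top" or "wrist"; returns the picture (420x560x3 uint8, red, green, blue); there is no depth.
- ctrl.camera_params(name): a dict with "fx", "fy", "cx", "cy" (pixels), "D" ([k1, k2, p1, p2, k3] as OpenCV has them; the pictures are not rectified), "R" (3x3) and "t" (3): a world point X has camera coordinates R X + t. Camera axes: x right, y down, z forward; pixel columns grow to the right and rows downward; lengths in m; the calibration is good to about 2 mm. A picture is of the moment at which its call begins: read the wrist's pose just before it. camera_params takes no time and is no camera call; for the wrist camera it gives the pose at the moment of the call.
- ctrl.close_job(): hands the job in; it is judged then, once.
The state is a dict: "time_s": time; "joints": joint angles; "dq": joint speeds; "effort": joint torques, N m; "ee_pos": TCP position; "tcp_rot": TCP orientation; "wrist_force": force on the tool from outside, world axes, zero at the start; "wrist_torque": the same for the moment, N m; "finger_gap": finger opening in m; "finger_force": force on a finger pad.
Only numpy, scipy, OpenCV 4.12 (cv2) and the standard library are available. Lean on these libraries where they do the work, as an engineer would, in place of code of your own. Each camera call takes 0.05 s, during which the arm holds its last target. There are 200 camera calls.

## Working session

There is one attempt and no reset: what is moved stays moved. The work goes in short steps, Python scripts to look and compute and a shell command to move; the robot and the scene stay as the last step left them, time stands still between calls to the robot, and variables do not carry over. Pictures are saved under pics/ and viewed, at most 10 in all, crops included, and the job is handed in when it is done.

```bash
ls; mkdir -p pics; python3 - <<'E'
from plant import ctrl
import cv2,numpy as np
for n in("top","side"):
    im=ctrl.snapshot(n); cv2.imwrite(f"pics/{n}0.png",im[...,::-1])
    p=ctrl.camera_params(n); print(n,{k:np.round(v,4).tolist() for k,v in p.items()})
s=ctrl.get_state();print(s)
E
```

```text
pics
plant.py
shift.py
top {'fx': 426.3982, 'fy': 426.3982, 'cx': 281.8903, 'cy': 208.5523, 'D': [-0.0627, 0.0, 0.0, 0.0, 0.0], 'R': [[-0.0226, -0.9997, 0.0095], [-0.9817, 0.0204, -0.1891], [0.1889, -0.0136, -0.9819]], 't': [0.0015, 0.552, 0.838]}
side {'fx': 452.1076, 'fy': 452.1076, 'cx': 283.4002, 'cy': 205.6581, 'D': [-0.0646, 0.0, 0.0, 0.0, 0.0], 'R': [[-0.9513, -0.3081, -0.0119], [-0.2295, 0.7334, -0.6399], [0.2059, -0.606, -0.7683]], 't': [0.5115, 0.1893, 0.7787]}
{'time_s': 0.1, 'joints': array([-71.57419585,  23.59566316,  -0.72844873,  91.49806894,
         0.3226481 ,  64.99118684,  -4.71047695]), 'dq': array([ 0.00703087, -0.1462262 , -0.05982137, -0.09055508, -0.01827066,
       -0.02692888,  0.05827754]), 'effort': array([ 2.47280113e-03, -5.89091635e+01,  6.43800013e-01, -2.91712171e+01,
       -5.38411341e-02,  1.44525882e-02,  3.76942535e-05]), 'ee_pos': array([0.2374032 , 0.57779201, 0.30189907]), 'tcp_rot': array([[-9.24998307e-01,  3.79970986e-01, -4.27501466e-04],
       [ 3.79971204e-01,  9.24997284e-01, -1.38182785e-03],
       [-1.29616796e-04, -1.44062667e-03, -9.99998954e-01]]), 'wrist_force': array([ 0.64502814, -0.15026712, -0.23387506]), 'wrist_torque': array([ 0.02903353,  0.05215533, -0.0054533 ]), 'finger_force': 0.0, 'finger_gap': 0.08786335118752157}
```
View pics/top0.png

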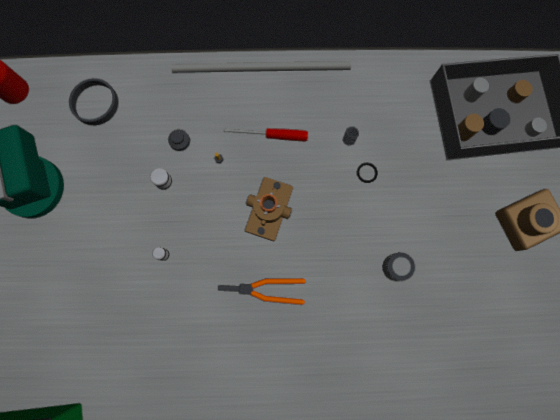

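View pics/side0.png

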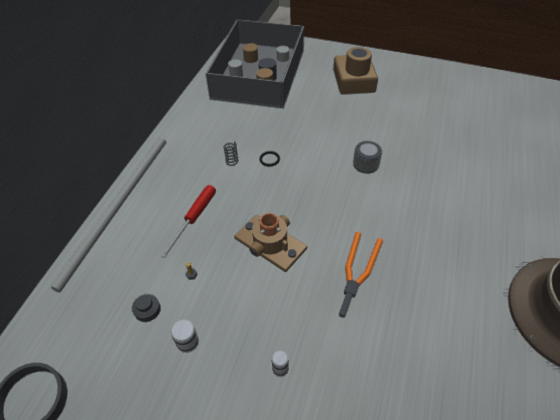

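The top view shows the small piston at (161,254), the big piston at (161,178), the housing neck at about (268,203) and the collar at (399,266). The side view shows the piston at (280,358), the collar at (368,152) and the neck at (269,219).

```bash
cat > h.py <<'E'
import cv2,numpy as np
from plant import ctrl
def cam(n):
    p=ctrl.camera_params(n);K=np.array([[p["fx"],0,p["cx"]],[0,p["fy"],p["cy"]],[0,0,1]]);return K,np.array(p["D"],float),np.array(p["R"]),np.array(p["t"])
def ray(c,uv):
    K,D,R,t=c;u=cv2.undistortPoints(np.array(uv,float).reshape(-1,1,2),K,D).reshape(-1,2)
    d=np.c_[u,np.ones(len(u))]@R;return -R.T@t,d/np.linalg.norm(d,axis=1)[:,None]
def onz(c,uv,z):
    o,d=ray(c,uv);return o+d*((z-o[2])/d[:,2])[:,None]
def proj(c,X):
    K,D,R,t=c;return cv2.projectPoints(np.array(X,float).reshape(-1,3),cv2.Rodrigues(R)[0],t,K,D)[0].reshape(-1,2)
def tri(c1,u1,c2,u2):
    o1,d1=ray(c1,u1);o2,d2=ray(c2,u2);d1=d1[0];d2=d2[0]
    A=np.c_[d1,-d2];s=np.linalg.lstsq(A,o2-o1,rcond=None)[0];p,q=o1+s[0]*d1,o2+s[1]*d2
    return (p+q)/2,np.linalg.norm(p-q)
E
python3 - <<'E'
from h import *
im={n:cv2.imread(f"pics/{n}0.png") for n in("top","side")}
C={n:cam(n) for n in im}
for name,z,ut,us in(("piston",.05,(161,252),(280,356)),("collar",.046,(401,265),(368,149)),("neck",.076,(269,203),(269,218))):
    print(name,onz(C["top"],ut,z).round(4),onz(C["side"],us,z).round(4),tri(C["top"],ut,C["side"],us))
w=cam("wrist");print(w[0],w[2].round(3),"cam pos",-w[2].T@w[3])
s=ctrl.get_state();print("cam in tool",s["tcp_rot"].T@(-w[2].T@w[3]-s["ee_pos"]),(w[2]@s["tcp_rot"]).round(3))
crops=[]
for n,(x,y) in(("top",(161,252)),("top",(400,266)),("top",(269,205)),("side",(280,360)),("side",(368,155)),("side",(269,230))):
    crops.append(cv2.resize(im[n][y-27:y+27,x-27:x+27],(260,260),interpolation=cv2.INTER_CUBIC))
cv2.imwrite("pics/crops.png",np.vstack([np.hstack(crops[:3]),np.hstack(crops[3:])]))
E
```

```text
piston [[0.4664 0.2406 0.05  ]] [[0.4633 0.2445 0.05  ]] (array([0.46559426, 0.24222684, 0.04369131]), np.float64(0.0027378671064782873))
collar [[ 0.4291 -0.2544  0.046 ]] [[ 0.425  -0.2538  0.046 ]] (array([ 0.42705983, -0.25469956,  0.04521222]), np.float64(0.004060056793619572))
neck [[0.5594 0.0158 0.076 ]] [[0.5598 0.0142 0.076 ]] (array([0.55906129, 0.01581082, 0.07825497]), np.float64(0.00019065673350742544))
[[289.28840641   0.         282.31623421]
 [  0.         289.28840641 214.03767066]
 [  0.           0.           1.        ]] [[ 0.38   0.925 -0.001]
 [ 0.894 -0.367  0.257]
 [ 0.237 -0.098 -0.967]] cam pos [0.17288909 0.60317854 0.38355361]
cam in tool [ 0.06931101 -0.00114866 -0.08166196] [[ 0.     1.    -0.   ]
 [-0.967  0.    -0.256]
 [-0.256  0.     0.967]]
```

View pics/crops.png

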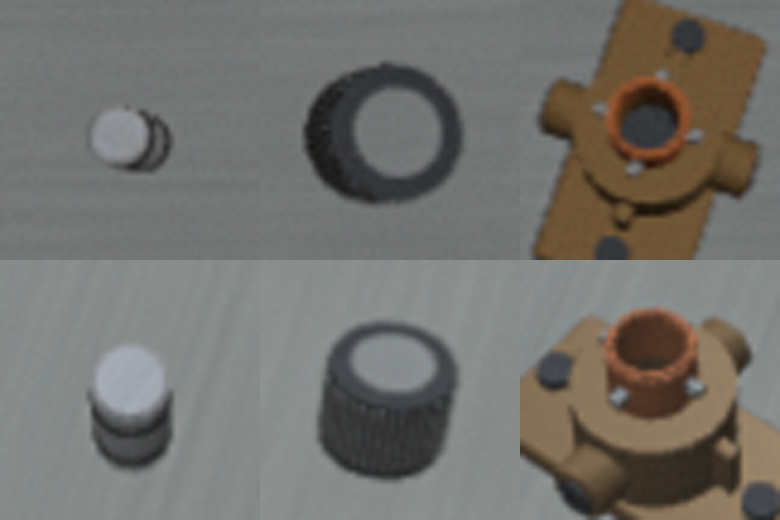

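The crops show that the piston and the collar both stand upright. The collar's light disc has no notches, so its top is up. Four light pins are visible round the neck. I'll refine the positions, then move over the piston.

```bash
cat >> h.py <<'E'
def goto(X):
    s=ctrl.get_state();d=s["tcp_rot"].T@(np.array(X)-s["ee_pos"]);print("tool delta",d.round(4),"n rows",np.ceil(np.linalg.norm(d)/.04),"q",s["joints"].round(1));return d
E
python3 - <<'E'
from h import *
C={n:cam(n) for n in("top","side")}
for name,z,ut,us in(("piston",.05,(158.7,253.3),(280,358)),("collar",.046,(401.7,266.2),(368.4,149)),("neck",.076,(268.8,202.5),(269.4,219.6))):
    print(name,onz(C["top"],ut,z).round(4),onz(C["side"],us,z).round(4),tri(C["top"],ut,C["side"],us))
uv=[(269-27+(a-520)*54/260,205-27+b*54/260) for a,b in((662,75),(697,137),(634,168),(600,108))]
P=onz(C["top"],uv,.0625);print(P.round(4),P.mean(0))
q=P-P.mean(0);print(np.degrees(np.arctan2(q[:,1],q[:,0])).round(1))
goto((.466,.244,.25))
E
```

```text
piston [[0.4638 0.2453 0.05  ]] [[0.4624 0.2475 0.05  ]] (array([0.46346601, 0.24624909, 0.04651308]), np.float64(0.0012555631960389309))
collar [[ 0.4265 -0.2557  0.046 ]] [[ 0.4241 -0.2541  0.046 ]] (array([ 0.42546851, -0.25634557,  0.04393819]), np.float64(0.0023497624937945114))
neck [[0.5605 0.0162 0.076 ]] [[0.5579 0.0174 0.076 ]] (array([0.55963638, 0.01612646, 0.07425763]), np.float64(0.002372678992903497))
[[ 0.5821  0.0105  0.0625]
 [ 0.5545 -0.004   0.0625]
 [ 0.5416  0.0233  0.0625]
 [ 0.5681  0.0375  0.0625]] [0.56156887 0.01682718 0.0625    ]
[ -17.  -108.7  162.2   72.5]
tool delta [-0.3383 -0.2218  0.0523] n rows 11.0 q [-71.6  23.6  -0.7  91.5   0.3  65.   -4.7]
```

```bash
python3 shift.py '[[0,0,0,-0.0304,-0.0201,0.0048,0.06],[0,0,0,-0.0304,-0.0201,0.0048,0.06],[0,0,0,-0.0304,-0.0201,0.0048,0.06],[0,0,0,-0.0304,-0.0201,0.0048,0.06],[0,0,0,-0.0304,-0.0201,0.0048,0.06],[0,0,0,-0.0304,-0.0201,0.0048,0.06],[0,0,0,-0.0304,-0.0201,0.0048,0.06],[0,0,0,-0.0304,-0.0201,0.0048,0.06],[0,0,0,-0.0304,-0.0201,0.0048,0.06],[0,0,0,-0.0304,-0.0201,0.0048,0.06],[0,0,0,-0.0304,-0.0201,0.0048,0.06],[0,0,0,0,0,0,0.06],[0,0,0,0,0,0,0.06]]'
cat > p.py <<'E'
from h import *
c=cam("wrist");im=ctrl.snapshot("wrist")[...,::-1].copy();cv2.imwrite("pics/w1.png",im)
uv=proj(c,(.463,.246,.05))[0];print(uv)
g=cv2.cvtColor(im,cv2.COLOR_BGR2GRAY);x,y=uv.astype(int);r=55;m=g[y-r:y+r,x-r:x+r];_,b=cv2.threshold(m,0,255,cv2.THRESH_OTSU)
n,l,s,ce=cv2.connectedComponentsWithStats(b)
for i in range(1,n):
    if s[i,4]>100: u=ce[i]+[x-r,y-r];print(s[i],u,onz(c,u,.05))
E
python3 p.py
```

```text
time_s: 1.18
ee_pos: [0.4637, 0.2443, 0.2494]
tcp_rot: [[-0.923, 0.384, -0.001], [0.384, 0.923, -0.001], [0.0, -0.001, -1.0]]
wrist_force: [-0.4, 0.8, 0.3]
finger_gap: 0.0596
finger_force: 0.0
[284.95083669 207.7209623 ]
[    0     0   110   110 11746] [283.28758726 205.88532266] [[0.46062193 0.2451877  0.05      ]]
```

View pics/w1.png

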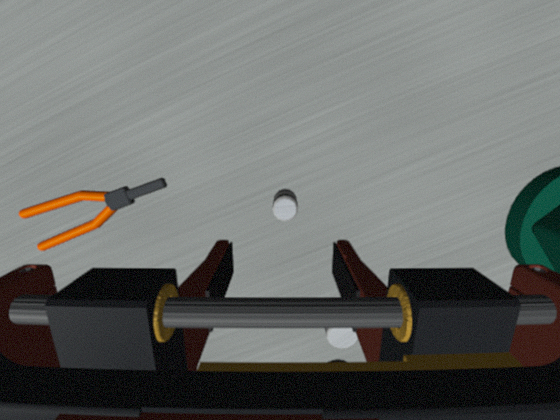

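The piston's top is at (285,208) in the wrist view, which matches its projected position of (285,207.7). Next I'll descend and grip near its top.

```bash
python3 shift.py '[[0,0,0,0.0013,0.0013,0.02,0.06],[0,0,0,0,0,0.02,0.06],[0,0,0,0,0,0.02,0.06],[0,0,0,0,0,0.02,0.06],[0,0,0,0,0,0.02,0.06],[0,0,0,0,0,0.02,0.06],[0,0,0,0,0,0.015,0.06],[0,0,0,0,0,0.009,0.06],[0,0,0,0,0,0,0.06],[0,0,0,0,0,0,0.01],[0,0,0,0,0,0,0.01],[0,0,0,0,0,0,0.01],[0,0,0,0,0,0,0.01],[0,0,0,0,0,0,0.01],[0,0,0,0,0,0,0.01],[0,0,0,0,0,0,0.01]]'
python3 shift.py '[[0,0,0,0,0,0,0.01],[0,0,0,0,0,-0.02,0.01],[0,0,0,0,0,-0.03,0.01],[0,0,0,0,0,-0.03,0.01],[0,0,0,0,0,-0.02,0.01],[0,0,0,0,0,0,0.01]]'
python3 -c "
from h import *
goto((.5605,.0163,.205))"
```

```text
time_s: 2.57
ee_pos: [0.4624, 0.2484, 0.1063]
tcp_rot: [[-0.925, 0.38, 0.001], [0.38, 0.925, 0.001], [-0.0, 0.001, -1.0]]
wrist_force: [0.6, -0.1, 4.1]
finger_gap: 0.0254
finger_force: 29.9
time_s: 3.07
ee_pos: [0.4637, 0.249, 0.2097]
tcp_rot: [[-0.925, 0.38, 0.005], [0.38, 0.925, 0.004], [-0.003, 0.005, -1.0]]
wrist_force: [1.1, 0.1, -1.4]
finger_gap: 0.0255
finger_force: 29.9
tool delta [-0.178  -0.1785  0.0044] n rows 7.0 q [-39.6  19.8   7.6 111.6  -3.5  48.4  37.5]
```

```bash
python3 shift.py '[[0,0,0,-0.0198,-0.0198,0,0.01],[0,0,0,-0.0198,-0.0198,0,0.01],[0,0,0,-0.0198,-0.0198,0,0.01],[0,0,0,-0.0198,-0.0198,0,0.01],[0,0,0,-0.0198,-0.0198,0,0.01],[0,0,0,-0.0198,-0.0198,0,0.01],[0,0,0,-0.0198,-0.0198,0,0.01],[0,0,0,-0.0198,-0.0198,0,0.01],[0,0,0,-0.0198,-0.0198,0,0.01],[0,0,0,0,0,0,0.01],[0,0,0,0,0,0,0.01],[0,0,0,0,0,0,0.01],[0,0,0,0,0,0,0.01]]'
python3 - <<'E'
from h import *
goto((.5605,.0163,.205))
w=ctrl.snapshot("wrist")[...,::-1].copy();s=ctrl.snapshot("side")[...,::-1].copy();c=cam("side");W=cam("wrist")
cv2.imwrite("pics/s2.png",s)
for X in ((.5595,.0163,.076),(.5595,.0163,.105)): print(proj(c,X),proj(W,X))
a=cv2.resize(s[150:270,210:330],(560,560),interpolation=cv2.INTER_CUBIC)
b=cv2.resize(w[150:390,180:380],(233,280))
b=cv2.resize(w[180:330,220:340],(240,300));
cv2.imwrite("pics/c2.png",np.hstack([a,np.vstack([b,np.zeros((260,240,3),np.uint8)])]))
E
```

```text
time_s: 4.15
ee_pos: [0.5586, 0.017, 0.2051]
tcp_rot: [[-0.926, 0.378, -0.001], [0.378, 0.926, 0.001], [0.001, -0.0, -1.0]]
wrist_force: [0.2, -0.4, -0.2]
finger_gap: 0.0254
finger_force: 29.9
tool delta [-0.0021  0.      0.0001] n rows 1.0 q [-15.9  23.3  11.9 107.4  -6.2  50.   66.8]
[[268.78069071 218.9226592 ]] [[283.11066738 232.05508509]]
[[268.18017771 208.84693611]] [[283.24414927 245.69598236]]
```

View pics/c2.png

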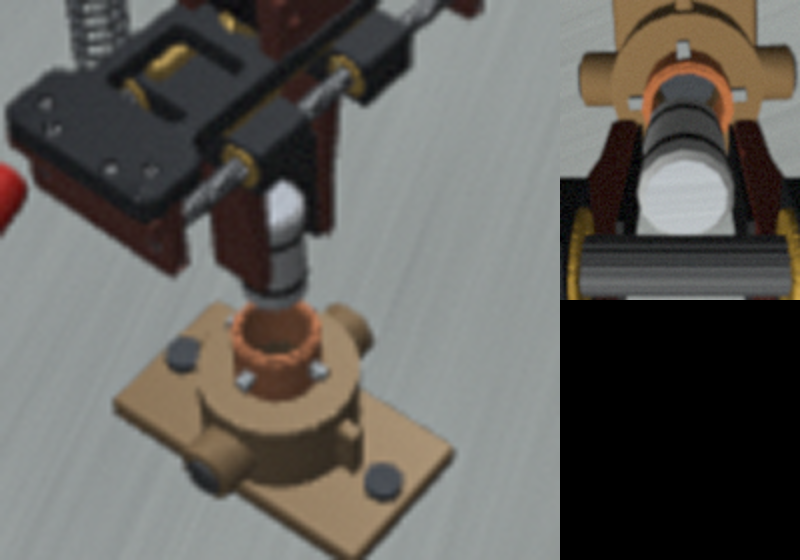

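The side view has the piston bottom at about (269,212), directly above the neck mouth at (269.4,220). The wrist view has the two on the same line, so I'll insert it.

```bash
python3 shift.py '[[0,0,0,-0.0005,0.0008,0.008,0.01],[0,0,0,0,0,0.008,0.01],[0,0,0,0,0,0.007,0.01],[0,0,0,0,0,0.006,0.01],[0,0,0,0,0,0,0.01]]'; python3 shift.py '[[0,0,0,0,0,0.008,0.01],[0,0,0,0,0,0.007,0.01],[0,0,0,0,0,0,0.01],[0,0,0,0,0,0,0.01]]'
```

```text
time_s: 4.67
ee_pos: [0.5593, 0.0169, 0.1752]
tcp_rot: [[-0.925, 0.379, -0.002], [0.379, 0.925, 0.0], [0.002, -0.001, -1.0]]
wrist_force: [-0.6, 2.1, -2.7]
finger_gap: 0.0255
finger_force: 29.9
time_s: 5.0
ee_pos: [0.5595, 0.0167, 0.1609]
tcp_rot: [[-0.925, 0.38, -0.002], [0.38, 0.925, 0.0], [0.002, -0.0, -1.0]]
wrist_force: [-1.1, 4.6, -4.1]
finger_gap: 0.0253
finger_force: 29.9
```

```bash
python3 shift.py '[[0,0,0,0,0.0005,0,0.04],[0,0,0,0,0,0,0.06],[0,0,0,0,0,0,0.07],[0,0,0,0,0,0,0.08],[0,0,0,0,0,-0.02,0.085],[0,0,0,0,0,-0.03,0.085],[0,0,0,0,0,-0.02,0.085],[0,0,0,0,0,0,0.085]]'
python3 - <<'E'
from h import *
s=ctrl.snapshot("side")[...,::-1].copy();w=ctrl.snapshot("wrist")[...,::-1].copy();c=cam("side");W=cam("wrist");cv2.imwrite("pics/s3.png",s);cv2.imwrite("pics/w3.png",w)
for z in(.076,.09):print(proj(c,(.5595,.0163,z)),proj(W,(.5595,.0163,z)))
a=cv2.resize(s[160:260,220:320],(400,400),interpolation=cv2.INTER_CUBIC)
b=cv2.resize(w[140:300,210:370],(400,400),interpolation=cv2.INTER_CUBIC)
cv2.imwrite("pics/c3.png",np.hstack([a,b]))
goto((.4255,-.2555,.26))
E
```

```text
time_s: 5.67
ee_pos: [0.5623, 0.0162, 0.2364]
tcp_rot: [[-0.925, 0.381, 0.007], [0.381, 0.925, 0.001], [-0.006, 0.003, -1.0]]
wrist_force: [-0.0, -0.1, -0.5]
finger_gap: 0.0752
finger_force: 0.0
[[268.78069071 218.9226592 ]] [[282.72834265 219.37482338]]
[[268.49477563 214.12750334]] [[282.77621403 224.14975764]]
tool delta [ 0.0215 -0.3028 -0.0276] n rows 8.0 q [-16.3  21.5  12.4 105.8  -5.6  53.2  66.3]
```

View pics/c3.png

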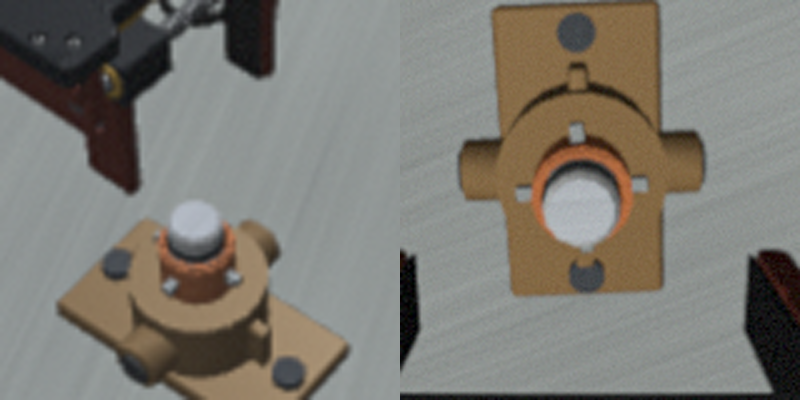

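The piston stands upright in the bore, and its top sits about 14 mm above the mouth (side crop (195,225)). In the wrist view the neck is centred at u=282.6, against a prediction of 282.7. Now to the collar.

```bash
python3 shift.py '[[0,0,0,0.0021,-0.0303,-0.0024,0.088],[0,0,0,0.0021,-0.0303,-0.0024,0.088],[0,0,0,0.0021,-0.0303,-0.0024,0.088],[0,0,0,0.0021,-0.0303,-0.0024,0.088],[0,0,0,0.0021,-0.0303,-0.0024,0.088],[0,0,0,0.0021,-0.0303,-0.0024,0.088],[0,0,0,0.0021,-0.0303,-0.0024,0.088],[0,0,0,0.0021,-0.0303,-0.0024,0.088],[0,0,0,0.0021,-0.0303,-0.0024,0.088],[0,0,0,0.0021,-0.0303,-0.0024,0.088],[0,0,0,0,0,0,0.088],[0,0,0,0,0,0,0.088]]'
python3 - <<'E'
from h import *
W=cam("wrist");w=ctrl.snapshot("wrist")[...,::-1].copy()
print(proj(W,(.4255,-.2555,.046)))
cv2.imwrite("pics/w4.png",w)
goto((.4255,-.2555,.093))
E
```

```text
time_s: 6.77
ee_pos: [0.4243, -0.257, 0.255]
tcp_rot: [[-0.923, 0.384, -0.001], [0.384, 0.923, 0.0], [0.001, -0.0, -1.0]]
wrist_force: [0.3, 0.4, -0.4]
finger_gap: 0.0876
finger_force: 0.0
[[285.19051391 207.48337144]]
tool delta [-0.0005  0.0002  0.162 ] n rows 5.0 q [  8.4  14.1  20.2 113.3  -6.   53.6  99.2]
```

View pics/w4.png

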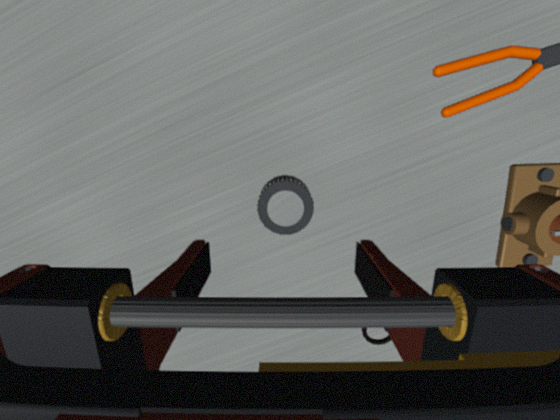

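The collar's light disc is at (285.5,208) and was predicted at (285.2,207.5), so the pose is confirmed. Next: descend, grip and lift.

```bash
python3 shift.py '[[0,0,0,-0.0005,0,0.025,0.088],[0,0,0,0,0,0.025,0.088],[0,0,0,0,0,0.025,0.088],[0,0,0,0,0,0.025,0.088],[0,0,0,0,0,0.025,0.088],[0,0,0,0,0,0.02,0.088],[0,0,0,0,0,0.012,0.088],[0,0,0,0,0,0.005,0.088],[0,0,0,0,0,0,0.088],[0,0,0,0,0,0,0.088],[0,0,0,0,0,0,0.04],[0,0,0,0,0,0,0.04],[0,0,0,0,0,0,0.04],[0,0,0,0,0,0,0.04],[0,0,0,0,0,0,0.04],[0,0,0,0,0,0,0.04]]'; python3 shift.py '[[0,0,0,0,0,0,0.04],[0,0,0,0,0,-0.02,0.04],[0,0,0,0,0,-0.03,0.04],[0,0,0,0,0,-0.03,0.04],[0,0,0,0,0,-0.03,0.04],[0,0,0,0,0,-0.01,0.04],[0,0,0,0,0,0,0.04],[0,0,0,0,0,0,0.04],[0,0,0,0,0,0,0.04]]'
python3 -c "
from h import *
goto((.5595,.0163,.213))"
```

```text
time_s: 8.15
ee_pos: [0.4263, -0.2558, 0.0943]
tcp_rot: [[-0.925, 0.38, 0.001], [0.38, 0.925, 0.0], [-0.001, 0.0, -1.0]]
wrist_force: [-1.0, 1.2, 4.6]
finger_gap: 0.0589
finger_force: 30.0
time_s: 8.9
ee_pos: [0.4254, -0.2552, 0.2123]
tcp_rot: [[-0.925, 0.38, -0.002], [0.38, 0.925, 0.001], [0.002, 0.0, -1.0]]
wrist_force: [0.4, -0.6, -1.2]
finger_gap: 0.0586
finger_force: 30.0
tool delta [-0.021   0.3021 -0.0007] n rows 8.0 q [  8.9  17.6  20.  115.8  -8.   48.1 101.1]
```

```bash
python3 shift.py '[[0,0,0,-0.0021,0.0302,0,0.04],[0,0,0,-0.0021,0.0302,0,0.04],[0,0,0,-0.0021,0.0302,0,0.04],[0,0,0,-0.0021,0.0302,0,0.04],[0,0,0,-0.0021,0.0302,0,0.04],[0,0,0,-0.0021,0.0302,0,0.04],[0,0,0,-0.0021,0.0302,0,0.04],[0,0,0,-0.0021,0.0302,0,0.04],[0,0,0,-0.0021,0.0302,0,0.04],[0,0,0,-0.0021,0.0302,0,0.04],[0,0,0,0,0,0,0.04],[0,0,0,0,0,0,0.04],[0,0,0,0,0,0,0.04]]'
python3 - <<'E'
from h import *
g=goto((.5602,.0161,.213))
w=ctrl.snapshot("wrist")[...,::-1].copy();s=ctrl.snapshot("side")[...,::-1].copy();c=cam("side");W=cam("wrist")
for z in(.05,.118,.118+.046): print(z,proj(c,(.5595,.0163,z)),proj(W,(.5595,.0163,z)))
a=cv2.resize(s[150:270,210:330],(480,480),interpolation=cv2.INTER_CUBIC)
b=cv2.resize(w[150:310,230:340],(320,465));b=np.vstack([b,np.zeros((15,320,3),np.uint8)])
cv2.imwrite("pics/c5.png",np.hstack([a,b]))
E
```

```text
time_s: 9.98
ee_pos: [0.5593, 0.015, 0.212]
tcp_rot: [[-0.925, 0.38, -0.003], [0.38, 0.925, -0.001], [0.003, -0.002, -1.0]]
wrist_force: [0.1, -0.0, -1.3]
finger_gap: 0.0589
finger_force: 30.0
tool delta [-0.0004  0.0014 -0.001 ] n rows 1.0 q [-17.3  23.   13.9 107.   -6.9  51.   67.6]
0.05 [[269.29284667 227.50274139]] [[286.17421349 218.27425392]]
0.118 [[267.90035418 204.14621057]] [[287.39157918 246.39120086]]
0.16399999999999998 [[266.85305849 186.52047136]] [[288.83822033 279.89152715]]
```

View pics/c5.png

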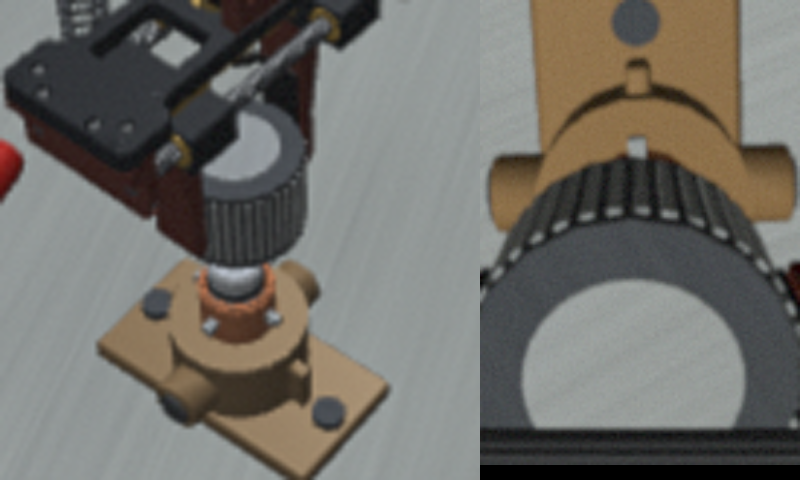

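In the side view the collar hangs over the neck, about 1–2 mm off and in line with the tool offset. The wrist disc at u≈283 shows the same y offset. I'll correct that and go down over the neck.

```bash
python3 shift.py '[[0,0,0,-0.0008,0.0018,0.012,0.04],[0,0,0,0,0,0.012,0.04],[0,0,0,0,0,0.01,0.04],[0,0,0,0,0,0.006,0.04],[0,0,0,0,0,0.003,0.04],[0,0,0,0,0,0,0.04],[0,0,0,0,0,0,0.04]]';  python3 shift.py '[[0,0,0,0,0,0.003,0.04],[0,0,0,0,0,0.003,0.04],[0,0,0,0,0,0.002,0.04],[0,0,0,0,0,0,0.04],[0,0,0,0,0,0,0.04]]'
```

```text
time_s: 10.67
ee_pos: [0.5618, 0.0168, 0.1709]
tcp_rot: [[-0.925, 0.38, -0.0], [0.38, 0.925, -0.0], [0.0, -0.0, -1.0]]
wrist_force: [-0.7, -0.9, -1.5]
finger_gap: 0.0588
finger_force: 30.0
time_s: 11.08
ee_pos: [0.5616, 0.017, 0.1628]
tcp_rot: [[-0.925, 0.38, -0.0], [0.38, 0.925, 0.0], [0.0, -0.0, -1.0]]
wrist_force: [-0.0, 0.4, -1.6]
finger_gap: 0.0587
finger_force: 30.0
```

```bash
python3 shift.py '[[0,0,0,0.0005,0,0.002,0.04],[0,0,0,0,0,0.001,0.04],[0,0,0,0,0,0.001,0.04],[0,0,0,0,0,0,0.04],[0,0,0,0,0,0,0.04]]';  python3 shift.py '[[0,0,0,0,0,0.001,0.04],[0,0,0,0,0,0.001,0.04],[0,0,0,0,0,0,0.04],[0,0,0,0,0,0,0.04]]'
```

```text
time_s: 11.5
ee_pos: [0.5612, 0.0172, 0.1593]
tcp_rot: [[-0.925, 0.38, 0.0], [0.38, 0.925, 0.0], [0.0, 0.0, -1.0]]
wrist_force: [-2.2, 0.4, 4.6]
finger_gap: 0.0588
finger_force: 30.0
time_s: 11.83
ee_pos: [0.5613, 0.0171, 0.1591]
tcp_rot: [[-0.925, 0.38, 0.001], [0.38, 0.925, 0.001], [-0.0, 0.001, -1.0]]
wrist_force: [-8.6, 0.1, 22.3]
finger_gap: 0.0587
finger_force: 30.0
```

Contact came at z=0.159, as predicted for the collar resting on the pins. I'll ease to about 12 N and turn.

```bash
python3 shift.py '[[0,0,0,0.0003,0,-0.001,0.04],[0,0,3,0,0,0,0.04],[0,0,3,0,0,0,0.04],[0,0,3,0,0,0,0.04],[0,0,3,0,0,0,0.04],[0,0,3,0,0,0,0.04]]';  python3 shift.py '[[0,0,3,0,0,0,0.04],[0,0,3,0,0,0,0.04],[0,0,3,0,0,0,0.04],[0,0,3,0,0,0,0.04],[0,0,3,0,0,0,0.04]]'
```

```text
time_s: 12.33
ee_pos: [0.5623, 0.0171, 0.1592]
tcp_rot: [[-0.794, 0.608, 0.004], [0.608, 0.794, 0.0], [-0.003, 0.002, -1.0]]
wrist_force: [-0.2, -1.0, 8.5]
finger_gap: 0.0586
finger_force: 30.0
time_s: 12.75
ee_pos: [0.5624, 0.017, 0.1592]
tcp_rot: [[-0.609, 0.793, 0.004], [0.793, 0.609, 0.0], [-0.002, 0.003, -1.0]]
wrist_force: [0.2, -1.0, 8.7]
finger_gap: 0.0586
finger_force: 30.0
```

```bash
python3 shift.py '[[0,0,3,0.0006,-0.0008,0,0.04],[0,0,3,0,0,0,0.04],[0,0,3,0,0,0,0.04],[0,0,3,0,0,0,0.04],[0,0,3,0,0,0,0.04]]';  python3 shift.py '[[0,0,3,0,0,0,0.04],[0,0,3,0,0,0,0.04],[0,0,3,0,0,0,0.04],[0,0,3,0,0,0,0.04],[0,0,3,0,0,0,0.04]]'
```

```text
time_s: 13.17
ee_pos: [0.5614, 0.0172, 0.159]
tcp_rot: [[-0.383, 0.924, 0.004], [0.924, 0.383, 0.0], [-0.001, 0.004, -1.0]]
wrist_force: [1.6, -0.1, 5.0]
finger_gap: 0.0588
finger_force: 30.0
time_s: 13.58
ee_pos: [0.5604, 0.0176, 0.1581]
tcp_rot: [[-0.132, 0.991, 0.001], [0.991, 0.132, 0.0], [0.0, 0.001, -1.0]]
wrist_force: [-3.6, 5.0, 11.4]
finger_gap: 0.0588
finger_force: 30.0
```

z dropped by about 1 mm, so the keyways may be engaging. I'll test with a small push.

```bash
python3 shift.py '[[0,0,0,0,0,0.001,0.04],[0,0,0,0,0,0,0.04],[0,0,0,0,0,0,0.04]]'
```

```text
time_s: 13.83
ee_pos: [0.5612, 0.0174, 0.1588]
tcp_rot: [[-0.133, 0.991, 0.003], [0.991, 0.133, 0.001], [0.001, 0.003, -1.0]]
wrist_force: [-2.9, 0.3, 16.4]
finger_gap: 0.0584
finger_force: 30.0
```

```bash
for i in 1 2; do python3 shift.py '[[0,0,2,0,0,0,0.04],[0,0,2,0,0,0,0.04],[0,0,2,0,0,0,0.04]]'; done | grep -v finger;  python3 shift.py '[[0,0,2,0,0,0,0.04],[0,0,2,0,0,0,0.04],[0,0,2,0,0,0,0.04]]'
```

```text
time_s: 14.08
ee_pos: [0.5617, 0.017, 0.159]
tcp_rot: [[-0.028, 1.0, 0.004], [1.0, 0.028, 0.001], [0.001, 0.004, -1.0]]
wrist_force: [-2.6, -0.7, 17.6]
time_s: 14.33
ee_pos: [0.5616, 0.0166, 0.1591]
tcp_rot: [[0.077, 0.997, 0.004], [0.997, -0.077, 0.0], [0.001, 0.004, -1.0]]
wrist_force: [-1.8, -2.1, 17.9]
time_s: 14.58
ee_pos: [0.5617, 0.0165, 0.1591]
tcp_rot: [[0.181, 0.983, 0.004], [0.983, -0.181, 0.0], [0.001, 0.004, -1.0]]
wrist_force: [-1.9, -2.5, 18.0]
finger_gap: 0.0587
finger_force: 30.0
```

No drop over the rest of the range, so the dip was at about 8–20°. I'll re-centre and go back slowly.

```bash
python3 shift.py '[[0,0,-3,0.0006,-0.0013,0,0.04],[0,0,-3,0,0,0,0.04],[0,0,-3,0,0,0,0.04],[0,0,-3,0,0,0,0.04]]' | grep -v finger; for i in 1 2 3 4 5; do python3 shift.py '[[0,0,-1.5,0,0,0,0.04],[0,0,-1.5,0,0,0,0.04]]'; done | grep -v finger
```

```text
time_s: 14.92
ee_pos: [0.561, 0.0178, 0.1591]
tcp_rot: [[-0.031, 1.0, 0.006], [1.0, 0.031, 0.001], [0.001, 0.006, -1.0]]
wrist_force: [0.4, -0.4, 15.7]
time_s: 15.08
ee_pos: [0.5609, 0.0179, 0.159]
tcp_rot: [[-0.082, 0.997, 0.005], [0.997, 0.082, 0.001], [0.001, 0.005, -1.0]]
wrist_force: [-0.2, -0.5, 15.8]
time_s: 15.25
ee_pos: [0.5608, 0.0179, 0.159]
tcp_rot: [[-0.134, 0.991, 0.005], [0.991, 0.134, 0.001], [0.0, 0.005, -1.0]]
wrist_force: [0.4, -1.3, 14.2]
time_s: 15.42
ee_pos: [0.5606, 0.0179, 0.1588]
tcp_rot: [[-0.186, 0.983, 0.005], [0.983, 0.186, 0.001], [-0.0, 0.005, -1.0]]
wrist_force: [-0.1, 0.9, 11.3]
time_s: 15.58
ee_pos: [0.5605, 0.0179, 0.1583]
tcp_rot: [[-0.237, 0.971, 0.004], [0.971, 0.237, 0.0], [-0.001, 0.004, -1.0]]
wrist_force: [1.7, -0.7, 0.7]
time_s: 15.75
ee_pos: [0.5594, 0.0175, 0.1571]
tcp_rot: [[-0.288, 0.958, 0.002], [0.958, 0.288, -0.001], [-0.001, 0.001, -1.0]]
wrist_force: [2.9, -3.6, 0.6]
```

The force vanished and z fell to 0.157, so the keyways are over the pins at about 15–17°. Push down.

```bash
python3 shift.py '[[0,0,0.5,0,0,0.001,0.04],[0,0,0,0,0,0.001,0.04],[0,0,0,0,0,0.001,0.04]]'; python3 shift.py '[[0,0,0,0,0,0.001,0.04],[0,0,0,0,0,0,0.04]]'
```

```text
time_s: 16.0
ee_pos: [0.5594, 0.0176, 0.154]
tcp_rot: [[-0.278, 0.961, 0.002], [0.961, 0.278, -0.001], [-0.001, 0.001, -1.0]]
wrist_force: [3.0, -2.2, 4.9]
finger_gap: 0.0583
finger_force: 30.0
time_s: 16.17
ee_pos: [0.5595, 0.0176, 0.1531]
tcp_rot: [[-0.278, 0.961, 0.002], [0.961, 0.278, -0.0], [-0.001, 0.001, -1.0]]
wrist_force: [4.3, -3.5, 4.0]
finger_gap: 0.0592
finger_force: 30.0
```

```bash
python3 shift.py '[[0,0,0,0,0,0.002,0.04],[0,0,0,0,0,0.002,0.04],[0,0,0,0,0,0.002,0.04],[0,0,0,0,0,0,0.04]]'; python3 shift.py '[[0,0,0,0,0,0.001,0.04],[0,0,0,0,0,0.001,0.04],[0,0,0,0,0,0.001,0.04],[0,0,0,0,0,0.0,0.04],[0,0,0,0,0,0.0,0.04]]'
```

```text
time_s: 16.5
ee_pos: [0.5595, 0.0176, 0.1473]
tcp_rot: [[-0.278, 0.961, 0.002], [0.961, 0.278, -0.0], [-0.001, 0.002, -1.0]]
wrist_force: [1.8, -3.7, 6.1]
finger_gap: 0.0588
finger_force: 30.0
time_s: 16.92
ee_pos: [0.5595, 0.0176, 0.1447]
tcp_rot: [[-0.278, 0.961, 0.002], [0.961, 0.278, -0.0], [-0.001, 0.002, -1.0]]
wrist_force: [2.2, -3.8, 8.4]
finger_gap: 0.0587
finger_force: 30.0
```

```bash
python3 shift.py '[[0,0,0,0,0,0.001,0.04],[0,0,0,0,0,0,0.04],[0,0,0,0,0,0,0.04]]'; python3 shift.py '[[0,0,0,0,0,0.001,0.04],[0,0,0,0,0,0.0,0.04],[0,0,0,0,0,0.0,0.04]]'
```

```text
time_s: 17.17
ee_pos: [0.5596, 0.0174, 0.1443]
tcp_rot: [[-0.277, 0.961, 0.002], [0.961, 0.277, 0.0], [-0.0, 0.002, -1.0]]
wrist_force: [0.2, -4.2, 15.5]
finger_gap: 0.0589
finger_force: 30.0
time_s: 17.42
ee_pos: [0.5596, 0.0174, 0.1442]
tcp_rot: [[-0.277, 0.961, 0.002], [0.961, 0.277, 0.001], [0.0, 0.002, -1.0]]
wrist_force: [-3.9, -4.1, 25.8]
finger_gap: 0.0588
finger_force: 30.0
```

A hard stop at z=0.1443 is exactly the predicted home height. One look to confirm.

```bash
python3 - <<'E'
from h import *
s=ctrl.snapshot("side")[...,::-1];print(ctrl.get_state()["wrist_force"],ctrl.get_state()["ee_pos"])
cv2.imwrite("pics/c6.png",cv2.resize(s[150:270,210:330],(480,480),interpolation=cv2.INTER_CUBIC))
E
```

```text
[-3.04277755 -3.86808243 26.38764724] [0.55959993 0.01734785 0.14421094]
```

View pics/c6.png

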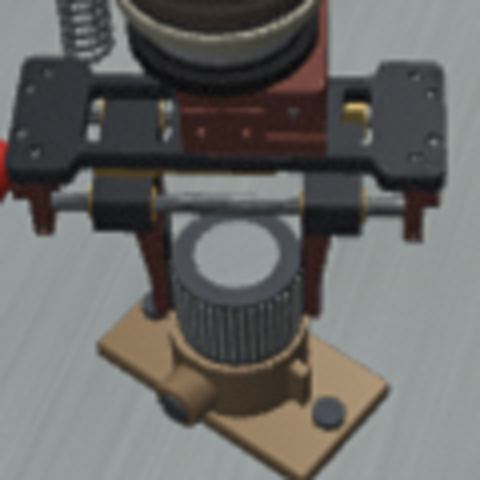

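The collar sits flush on the shoulder, with its lower edge at crop (238,360), and it is still gripped and pressed. Handing in.

```bash
python3 -c "
from plant import ctrl
print(ctrl.close_job())"
```

```text
the job is handed in; nothing more can be done
None
```

The piston is in the bore, and the collar is keyed over the pins and pushed home on the shoulder, held there by the gripper at about 26 N; the job was handed in at about 17.5 s, and no verdict came back.

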